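# Set the fixture's three check pins in order

### The job

Before a part goes onto the clamping fixture, set its three check pins with a light press from above on each cap: first red, then yellow, then blue, each until the white band on its stem has gone into the barrel (it then stays down by itself). Press gently and do not ram the pins; leave the stands standing where they are, pick nothing up, and do not disturb the dowel, step block and wrench lying about.

Things in the scene. Friction and masses are not known exactly. Their poses are not given: they have to be found in the camera images.
- fixture: black steel fixture plate, 320 (its x) by 560 (its y) by 30 mm thick, fixed to the bench; origin at the centre of its underside, z up. Two black end blocks at its y ends (to 105 mm above the bench) and two clamps at its far (+x) edge (to 119 mm above the bench) are part of it.
- red_stand: check stand with the red cap, standing loose on the plate: round steel foot 68 mm across, 12 mm high, dark barrel 36 mm across up to 55 mm above the foot's underside; 0.6 to 1.2 kg. Origin at the centre of the foot's underside, z up.
- red_cap (a point): centre of the top face of the red cap: flat disc 28 mm across, 10 mm thick, on a steel stem in the barrel. With the pin up it is 87 mm above the foot's underside (117 mm above the bench), with 22 mm of stem showing: the lowest 8 mm is a white band, the rest steel. It moves down with the pin.
- red_pin (a joint): how far the red pin has been pressed straight down into its barrel, in m: 0 up, white band gone from 0.008, stop at 0.013. No return spring: friction of about 3 N holds it wherever it is left. Beyond the stop the cap itself gives by up to 8 mm on a spring (4.5 N at first, then 1.5 N per mm).
- yellow_stand: check stand with the yellow cap, standing loose on the plate: round steel foot 68 mm across, 12 mm high, dark barrel 36 mm across up to 55 mm above the foot's underside; 0.6 to 1.2 kg. Origin at the centre of the foot's underside, z up.
- yellow_cap (a point): centre of the top face of the yellow cap: flat disc 28 mm across, 10 mm thick, on a steel stem in the barrel. With the pin up it is 87 mm above the foot's underside (117 mm above the bench), with 22 mm of stem showing: the lowest 8 mm is a white band, the rest steel. It moves down with the pin.
- yellow_pin (a joint): how far the yellow pin has been pressed straight down into its barrel, in m: 0 up, white band gone from 0.008, stop at 0.013. No return spring: friction of about 3 N holds it wherever it is left. Beyond the stop the cap itself gives by up to 8 mm on a spring (4.5 N at first, then 1.5 N per mm).
- blue_stand: check stand with the blue cap, standing loose on the plate: round steel foot 68 mm across, 12 mm high, dark barrel 36 mm across up to 55 mm above the foot's underside; 0.6 to 1.2 kg. Origin at the centre of the foot's underside, z up.
- blue_cap (a point): centre of the top face of the blue cap: flat disc 28 mm across, 10 mm thick, on a steel stem in the barrel. With the pin up it is 87 mm above the foot's underside (117 mm above the bench), with 22 mm of stem showing: the lowest 8 mm is a white band, the rest steel. It moves down with the pin.
- blue_pin (a joint): how far the blue pin has been pressed straight down into its barrel, in m: 0 up, white band gone from 0.008, stop at 0.013. No return spring: friction of about 3 N holds it wherever it is left. Beyond the stop the cap itself gives by up to 8 mm on a spring (4.5 N at first, then 1.5 N per mm).
- dowel: loose brass locating dowel standing upright on the plate, 22 mm across, 80 mm tall; origin at the centre of its underside. Leave alone.
- step_block: loose aluminium step block on the plate, 40 by 50 mm, 36 mm tall; origin at the centre of its underside. Leave alone.
- wrench: loose steel wrench lying on the plate along its front edge, 170 mm long, under 20 mm high; origin near its middle. Leave alone.
Not all that is in view belongs to the job. What is shaped like the red_stand but pink is not meant.

How it is judged:
By the outcome, as a careful person would: the job done as asked, in the order asked, and still so for the second after the job is handed in, with the robot touching nothing.
It also fails if it takes over 48 s, if anything falls off the work surface, if the arm or the gripper's body presses on something with over 40 N, if the wrist force passes 120 N, or if a joint passes its speed limit or range.

### The arm

A 6-joint arm with a two-finger parallel gripper is mounted at the origin on the work surface. World frame = base frame: x ahead of the robot, y to its left, z up, the work surface at z = 0. Lengths are in mm, angles in rad, forces in N, time in s.
With the tool pointing down it reaches from about 350 to 875 mm from the base axis. Payload 4.2 kg.
Tool frame: the origin (TCP) lies on the mounting face of the last link; the fingertips stand 173 mm ahead of it and the grasp point (between the pads) lies grip_point_offset ahead of it (grip_point_offset is the distance from the TCP to the grasp point, in mm); z points along the fingers, y is the line along which they close (so a half turn about z gives the same grasp; the last joint's range is limited). The gripper opens to 85 mm and grips with 20 to 120 N. Pads are 22 mm wide; open, the fingers measure 114 mm over their backs; the gripper's body (76 mm by 85 mm) begins 54 mm behind the grasp point. The pads swing forward as they close: fully open they stand 13 mm farther back than shut.
Start: joints at [-0.961, 0.385, 0.008, 0, -1.194, -0.259], TCP at [214.795, -586.91, 404.712] pointing down, gripper open.
Joint ranges: [-3.14, 3.14], [-1.21, 2.06], [-1.07, 1.41], [-3.16, 2.05], [-2.99, -0.16], [-3.1, 3.1]. Speed limits (rad/s): [2.79, 2.79, 3.14, 3.14, 3.14, 3.14].

### API

Orientations are given as a unit quaternion [x, y, z, w].
In Python, from bench import read_state, get_image, job_done, recognise, place_of, grip_point_offset gives the robot as it stands. The module is installed in compiled form; this text tells all that it offers.
- The arm moves only by the tool carry_out, never from a script. Its arguments are lists of equal length, an entry for each row: "slide": the shift along the tool's x, y, z in m, a list of three; "roll": the turn about the tool's z in degrees; "claw": the finger opening in m, from 0 to 0.0854. A call has 1 to 8 rows; each row is the pose to reach, as a shift and turn from the pose commanded when the call began, along the tool's axes at that moment; what a row does not reach only later rows make up. A row lasts 1/8 s, in which the tool goes at most 62.5 mm and 10.7 degrees, less where a joint would pass 70% of its speed; a pose out of reach is approached as far as the arm can. A call with a gripper value outside its range is refused whole. The fingers move at their own pace and stop on an object; the grip force is fixed at half the most. Time passes only in rows, so rows that repeat a pose let the fingers close. It gives the time, the measured TCP pose, the force, the opening and the grip force at its end, in the units of the state.
- read_state(): the state, without advancing time (a new reading comes with each control period).
- get_image(name): name is "scene" or "top"; returns a dict with "img" (420x560x3 uint8, red, green, blue), "z_map" (420x560 float32, mm along the optical axis (not along the pixel's ray), 0 where there is no reading), "mtx" (3x3 intrinsics, pixels), "world_from_camera" (4x4, takes a point from camera to world coordinates). Camera axes: x right, y up, looking along -z (the intrinsics and any distortion apply to the point x, -y, -z); pixel columns grow to the right and rows downward; lengths in mm; the calibration is good to about 2 mm. A picture is of the moment at which its call begins.
- job_done(): hands the job in; it is judged then, once.
Trained networks look in a picture, given as the dict that the camera call returned (one of the last four; its "shot" number tells which), for a name from the list of things; names that differ only in an ending like _2 or _b are one class to them, and where a whole thing is asked for, a point or a joint stands for the part that bears it (a point fixed in the world has none). Each returns a list of dicts, best first, with "conf" (0 to 1); they miss things now and then, are a little off and sometimes report something else, mostly with a low value. They report only what shows in the picture. A call takes as long as a camera call. They do not tell look-alikes from the thing itself.
- recognise(picture, thing): "at" ([column, row] in pixels, amid what is visible of it).
- place_of(picture, thing): "at" ([column, row] in pixels: a listed point, or the origin of a listed thing).
The state is a dict: "clock": time; "joints": joint angles; "joint_vel": joint speeds; "joint_efforts": joint torques, N m; "position": TCP position; "ee_rot": TCP orientation; "contact_force": force on the tool from outside, world axes, zero at the start; "wrist_torque": the same for the moment, N m; "gripper_width": finger opening in mm; "grasp_force": force on a finger pad.
Only numpy, scipy, OpenCV 4.12 (cv2) and the standard library are available. Lean on these libraries where they do the work, as an engineer would, in place of code of your own. Each camera call takes 0.05 s, during which the arm holds its last target. There are 200 camera calls.

## Working session

There is one attempt and no reset: what is moved stays moved. The work goes in short steps, Python scripts to look and compute and a tool call to move; the robot and the scene stay as the last step left them, time stands still between calls to the robot, and variables do not carry over. Pictures are saved under pics/ and viewed, at most 10 in all, crops included, and the job is handed in when it is done.

Besides the shell and the picture viewer there is one more tool, called after "Request:" in YAML: its name, and indented under it one key for each argument. carry_out: Moves the arm, as the interface text tells. Its arguments: {"type":"object","properties":{"slide":{"type":"array"},"roll":{"type":"array"},"claw":{"type":"array"}},"required":["slide","roll","claw"]}

```bash
mkdir -p pics; cat > h.py <<'E'
import numpy as np, cv2
from bench import *
def world(p,uv,z=None):
    u,v=uv; K=np.array(p["mtx"]); T=np.array(p["world_from_camera"])
    r=np.linalg.inv(K)@[u,v,1]; d=np.array([r[0],-r[1],-1.])
    if z is None:
        zz=p["z_map"][int(round(v)),int(round(u))]; return (T@[*(d*zz),1])[:3]
    dw=T[:3,:3]@d; o=T[:3,3]; return o+dw*(z-o[2])/dw[2]
def save(p,n): cv2.imwrite("pics/"+n,p["img"][:,:,::-1])
E
python3 - <<'E'
from h import *
print(read_state(), grip_point_offset if not callable(grip_point_offset) else grip_point_offset())
P={}
for c in("scene","top"):
    p=get_image(c); P[c]=p; save(p,c+"0.png"); print(c,np.array(p["world_from_camera"]).round(2).tolist(),np.array(p["mtx"]).round(1).tolist(),[k for k in p])
    for t in("red_cap","yellow_cap","blue_cap","red_stand","dowel","fixture"):
        for r in place_of(p,t)[:3]:
            print(t,r["conf"],np.round(r["at"]),world(p,r["at"]).round(),world(p,r["at"],117).round())
a=np.hstack([P["scene"]["img"],P["top"]["img"]])[:,:,::-1]
cv2.imwrite("pics/both.png",a)
E
```

```text
{'clock': 0.0, 'joints': array([-9.61385328e-01,  3.85544831e-01,  6.59430280e-03, -4.84251894e-04,
       -1.19400190e+00, -2.58594129e-01]), 'joint_vel': array([ 0.00121519,  0.00138266,  0.00011626,  0.0001485 , -0.00203412,
       -0.00029923]), 'joint_efforts': array([ 5.73446596e-04, -3.92289233e+01,  1.88404083e+01,  4.18617189e+00,
       -4.57664268e-03, -9.93366882e-06]), 'position': array([ 214.74209008, -586.71979471,  403.6180989 ]), 'ee_rot': array([-1.74422253e-01,  9.84670333e-01,  1.07273515e-03, -2.49145086e-04]), 'contact_force': array([ 0.89380487, -0.69564181,  0.09984151]), 'wrist_torque': array([ 0.02917227, -0.0024286 ,  0.03571041]), 'grasp_force': 0.0, 'gripper_width': 85.25581535869127} 154.70000000000002
scene [[0.46, -0.77, 0.44, 911.81], [0.89, 0.39, -0.24, -181.5], [0.01, 0.5, 0.86, 901.31], [0.0, 0.0, 0.0, 1.0]] [[447.0, 0.0, 282.7], [0.0, 447.0, 201.3], [0.0, 0.0, 1.0]] ['img', 'z_map', 'mtx', 'world_from_camera', 'shot']
red_cap 0.71 [312. 273.] [656.  29.  64.] [672.  16. 117.]
red_cap 0.69 [291. 193.] [500.  61. 116.] [501.  61. 117.]
red_cap 0.51 
[... 741 characters left out ...]
ld_from_camera', 'shot']
red_cap 0.73 [222. 309.] [336. 128.  88.] [338. 125. 117.]
red_cap 0.65 [161. 168.] [565. 283.  86.] [557. 273. 117.]
red_cap 0.45 [279. 216.] [504.  57. 117.] [504.  57. 117.]
yellow_cap 0.48 [454. 240.] [ 508. -241.  118.] [ 508. -241.  117.]
blue_cap 0.78 [360. 191.] [568. -76. 116.] [568. -75. 117.]
blue_cap 0.62 [413. 186.] [ 615. -190.   36.] [ 591. -166.  117.]
red_stand 0.85 [276. 219.] [497.  61. 118.] [497.  61. 117.]
red_stand 0.83 [175. 184.] [552. 270.  28.] [533. 244. 117.]
red_stand 0.72 [230. 308.] [340. 115.  88.] [341. 112. 117.]
dowel 0.63 [412. 185.] [ 618. -187.   36.] [ 593. -163.  117.]
fixture 0.81 [348. 212.] [545. -69.  43.] [529. -58. 117.]
```

```bash
python3 -c "
import cv2
for c in('scene','top'):
    i=cv2.imread(f'pics/{c}0.png');cv2.imwrite(f'pics/{c}0b.png',cv2.resize(i,(784,588)))"
```

```text
(no output)
```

View pics/scene0b.png

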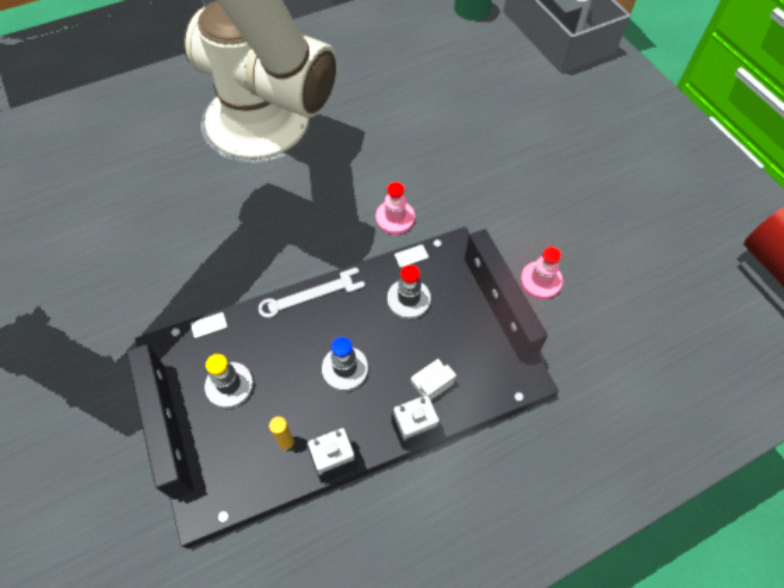

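View pics/top0b.png

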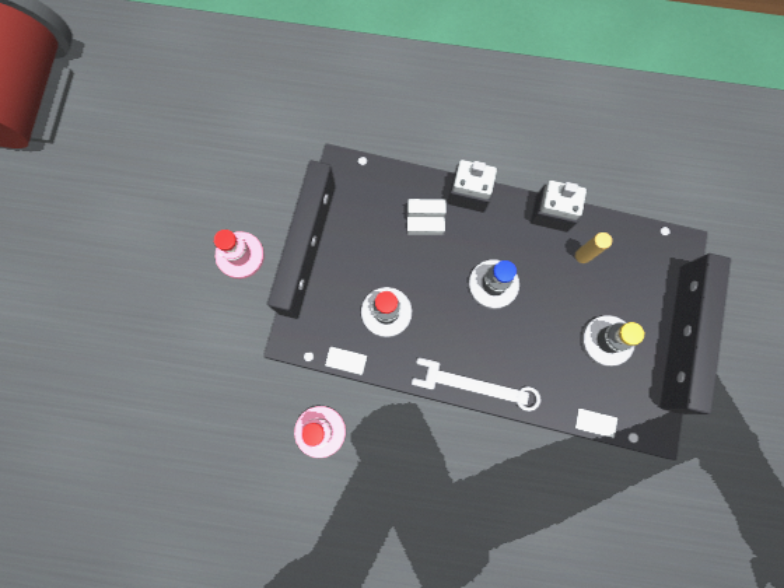

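Red candidates, in the 784x588 views. Scene: (410,274) has a dark barrel and stands on the plate, while (396,190) and (551,256) have pink stands. Top: (386,302) is on the plate, while (313,434) and (226,240) are pink. I choose the dark-barrelled one on the plate. Yellow is at (217,365) in scene and (631,334) in top; blue is at (342,347) and (505,271). Next I measure the caps by colour and check with a crop.

```bash
cat >> h.py <<'E'
G=dict(red=(503,58),yellow=(508,-240),blue=(566,-74))
def caps(p):
    h=cv2.cvtColor(p["img"],cv2.COLOR_RGB2HSV); out={}
    R=dict(red=[(0,8),(172,180)],yellow=[(24,34)],blue=[(105,130)])
    for c,rs in R.items():
        m=np.zeros(h.shape[:2],np.uint8)
        for a,b in rs: m|=cv2.inRange(h,(a,170,90),(b,255,255))
        n,l,s,ce=cv2.connectedComponentsWithStats(m)
        best=None
        for i in range(1,n):
            if s[i,4]<25: continue
            v,u=np.nonzero(l==i); pts=np.array([world(p,(a,b)) for a,b in zip(u,v)])
            top=pts[pts[:,2]>np.percentile(pts[:,2],90)-4]
            ctr=(top.min(0)+top.max(0))/2
            d=np.hypot(*(ctr[:2]-G[c]))
            if d<40 and (best is None or d<best[0]): best=(d,np.r_[top[:,:2].mean(0),np.median(top[:,2])].round(1),ctr.round(1)[:2],(top.max(0)-top.min(0)).round(0)[:2],len(top))
        out[c]=best and best[1:]
    return out
E
python3 - <<'E'
from h import *
for c in("scene","top"):
    p=get_image(c); print(c,caps(p))
    if c=="scene": cv2.imwrite("pics/crop1.png",cv2.resize(p["img"][150:260,200:340,::-1],(700,550)))
E
```

```text
scene {'red': None, 'yellow': None, 'blue': None}
top {'red': None, 'yellow': None, 'blue': (array([565.6, -75.3, 117.1]), array([564.4, -75.5]), array([25., 25.]), 153)}
```

View pics/crop1.png

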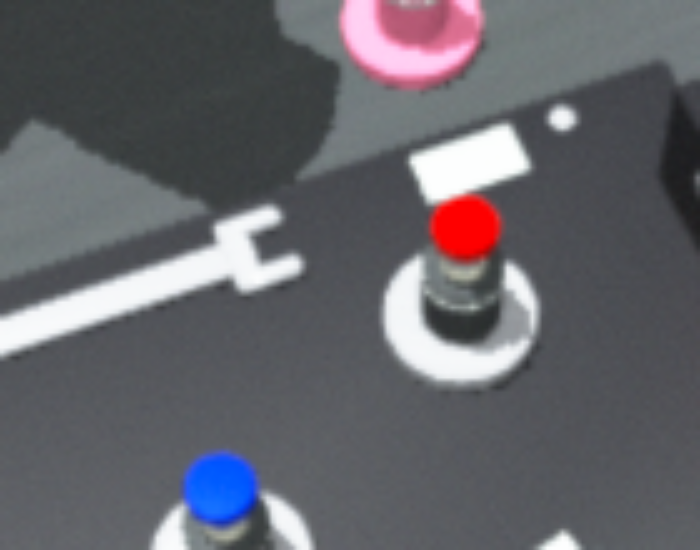

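The crop shows the red cap at (465,225) on a dark barrel with a steel foot, so it is the right one; the pink stand is at the top edge. The missed caps come from missing depth pixels, so I filter those.

```bash
sed -i 's/            top=pts\[/            pts=pts[(pts[:,2]>60)\&(pts[:,2]<140)]\n            if len(pts)<15: continue\n            top=pts[/' h.py
python3 - <<'E'
from h import *
for c in("scene","top"):
    p=get_image(c); print(c,caps(p))
s=read_state()
from scipy.spatial.transform import Rotation as R
print(s["position"],R.from_quat(s["ee_rot"]).as_matrix().round(4),s["clock"])
E
```

```text
scene {'red': (array([506.4,  62.5, 116.6]), array([506.2,  62.7]), array([26., 27.]), 120), 'yellow': (array([ 513.2, -236.7,  116.7]), array([ 512.7, -236.4]), array([27., 27.]), 152), 'blue': (array([566.4, -76.3, 116.6]), array([565.6, -75.8]), array([27., 25.]), 140)}
top {'red': None, 'yellow': None, 'blue': (array([565.8, -75.3, 117.2]), array([564.5, -75.4]), array([25., 25.]), 149)}
[ 214.78891516 -586.90911386  404.7117438 ] [[-0.9391 -0.3437 -0.    ]
 [-0.3437  0.9391 -0.    ]
 [ 0.     -0.     -1.    ]] 0.9
```

Request:
carry_out:
  slide:
    - [-0.035, 0.036, 0]
    - [-0.07, 0.072, 0]
    - [-0.105, 0.108, 0]
    - [-0.14, 0.144, 0]
    - [-0.175, 0.18, 0]
    - [-0.21, 0.216, 0]
    - [-0.245, 0.252, 0]
    - [-0.28, 0.288, 0]
  roll: [0, 0, 0, 0, 0, 0, 0, 0]
  claw: [0, 0, 0, 0, 0, 0, 0, 0]

```text
clock: 1.9
position: [379.1, -218.7, 405.1]
ee_rot: [-0.174, 0.985, -0.0, 0.001]
contact_force: [0.5, -0.0, 0.4]
gripper_width: -0.3
grasp_force: 0.0
```

Request:
carry_out:
  slide:
    - [-0.035, 0.036, 0]
    - [-0.07, 0.072, 0]
    - [-0.105, 0.108, 0.01]
    - [-0.14, 0.144, 0.02]
    - [-0.175, 0.18, 0.03]
    - [-0.205, 0.21, 0.04]
    - [-0.215, 0.22, 0.05]
    - [-0.215, 0.22, 0.05]
  roll: [0, 0, 0, 0, 0, 0, 0, 0]
  claw: [0, 0, 0, 0, 0, 0, 0, 0]

```text
clock: 2.9
position: [504.9, 60.5, 353.7]
ee_rot: [-0.175, 0.985, -0.0, -0.001]
contact_force: [0.2, 0.7, 0.4]
gripper_width: 0.0
grasp_force: 0.0
```

```bash
python3 - <<'E'
from h import *
p=get_image("scene"); q=get_image("top"); print(read_state()["position"])
a=cv2.resize(p["img"][130:250,220:360],(395,338)); b=cv2.resize(q["img"][150:270,210:350],(395,338))
cv2.imwrite("pics/n1.png",np.hstack([a,b])[:,:,::-1])
E
```

```text
[504.70062416  59.46937251 354.8281763 ]
```

View pics/n1.png

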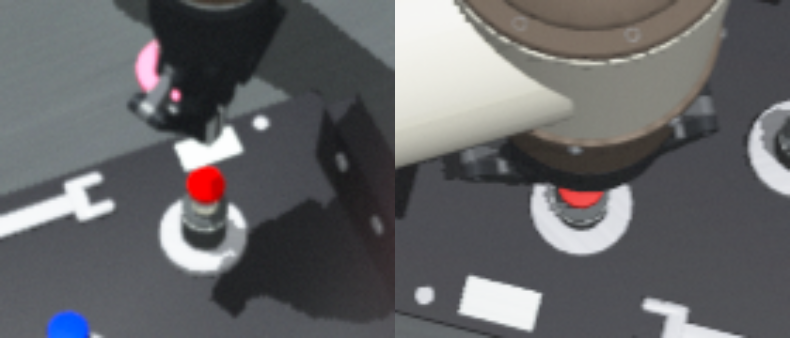

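The left half (scene) shows the fingertip at (213,140), above the red cap at (205,185). The right half (top) shows the gripper over the cap at (580,195). It lines up, so I descend.

Request:
carry_out:
  slide:
    - [0, 0, 0.015]
    - [0, 0, 0.03]
    - [0, 0, 0.045]
    - [0, 0, 0.055]
    - [0, 0, 0.055]
  roll: [0, 0, 0, 0, 0]
  claw: [0, 0, 0, 0, 0]

```text
clock: 3.62
position: [504.9, 60.2, 298.6]
ee_rot: [-0.174, 0.985, -0.0, -0.001]
contact_force: [-0.1, -0.5, 0.2]
gripper_width: -0.3
grasp_force: 0.0
```

```bash
python3 - <<'E'
from h import *
p=get_image("scene"); s=read_state(); print(s["position"],s["contact_force"],caps(p)["red"])
T=np.array(p["world_from_camera"]);K=np.array(p["mtx"])
X=s["position"]-[0,0,173]; c=np.linalg.inv(T)@[*X,1]; print("tip px",K[0,0]*c[0]/-c[2]+K[0,2], K[1,1]*-c[1]/-c[2]+K[1,2])
cv2.imwrite("pics/n2.png",cv2.resize(p["img"][150:240,240:360,::-1],(800,600)))
E
```

```text
[505.19675311  60.29876492 299.36954618] [ 0.07303692  0.26932565 -0.11322892] (array([511.5,  61. , 116.8]), array([509.9,  61.4]), array([22., 27.]), 59)
tip px 291.4302931854595 192.53093103114213
```

View pics/n2.png

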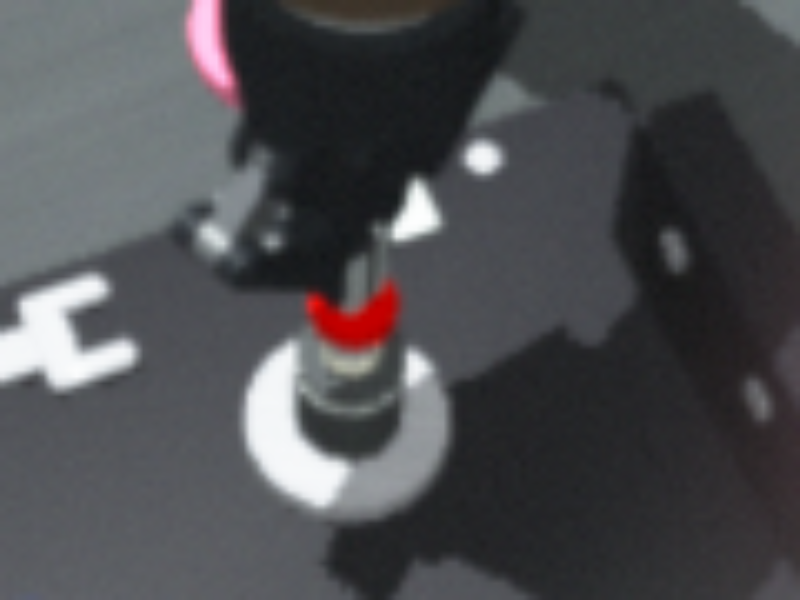

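The fingertip, at (365,300), is centred just above the red cap at (352,315). The white band is still visible at (350,362). Now a slow press.

Request:
carry_out:
  slide:
    - [0, 0, 0.003]
    - [0, 0, 0.006]
    - [0, 0, 0.008]
    - [0, 0, 0.0095]
    - [0, 0, 0.011]
    - [0, 0, 0.0125]
    - [0, 0, 0.014]
    - [0, 0, 0.014]
  roll: [0, 0, 0, 0, 0, 0, 0, 0]
  claw: [0, 0, 0, 0, 0, 0, 0, 0]

```text
clock: 4.68
position: [505.1, 60.3, 285.6]
ee_rot: [-0.174, 0.985, 0.0, 0.0]
contact_force: [-1.1, 0.1, 1.8]
gripper_width: -0.1
grasp_force: 1.1
```

Request:
carry_out:
  slide:
    - [0, 0, 0.0015]
    - [0, 0, 0.003]
    - [0, 0, 0.0045]
    - [0, 0, 0.006]
    - [0, 0, 0.006]
  roll: [0, 0, 0, 0, 0]
  claw: [0, 0, 0, 0, 0]

```text
clock: 5.3
position: [505.1, 60.3, 279.4]
ee_rot: [-0.174, 0.985, 0.0, -0.0]
contact_force: [-0.2, -0.6, 0.3]
gripper_width: 0.1
grasp_force: 0.6
```

```bash
python3 - <<'E'
from h import *
p=get_image("scene"); print(caps(p)["red"])
for i in range(4):
    s=read_state(); print(s["position"],s["contact_force"]); get_image("top")
cv2.imwrite("pics/n3.png",cv2.resize(p["img"][150:240,240:360,::-1],(800,600)))
E
```

```text
(array([514. ,  60.7, 105.5]), array([512.1,  61.1]), array([14., 27.]), 32)
[505.10775907  60.27547488 279.47047082] [-0.28732118 -0.85533616  1.21849711]
[505.08848721  60.27308729 279.46452394] [ 0.6222846  -0.44106074  0.00637735]
[505.08704922  60.23439371 279.46089182] [-0.45643583  0.7669138   0.00627136]
[505.08231267  60.26781348 279.46183277] [ 0.14943077 -0.96938456  1.20165706]
```

View pics/n3.png

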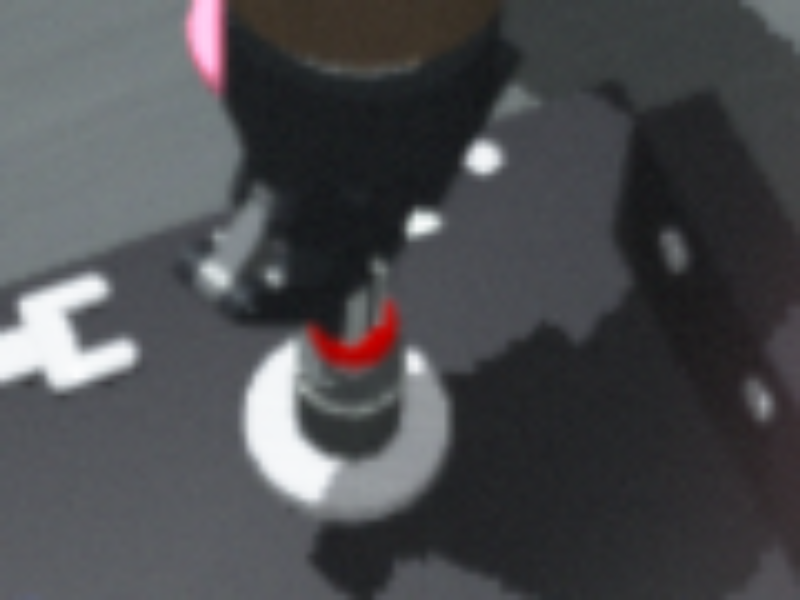

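The cap dropped from 116.8 to 105.5 mm, so the pin is about 11 mm in. The white band is gone under the cap at (352,350), and the stand has not moved. I lift and go to yellow.

Request:
carry_out:
  slide:
    - [0, 0, -0.005]
    - [0, 0, -0.02]
    - [0, 0, -0.035]
    - [0.01, -0.028, -0.04]
    - [0.022, -0.063, -0.04]
    - [0.034, -0.098, -0.04]
    - [0.046, -0.133, -0.04]
    - [0.058, -0.168, -0.04]
  roll: [0, 0, 0, 0, 0, 0, 0, 0]
  claw: [0, 0, 0, 0, 0, 0, 0, 0]

```text
clock: 6.55
position: [508.4, -118.6, 321.1]
ee_rot: [-0.175, 0.985, -0.0, 0.001]
contact_force: [0.6, 0.1, -0.7]
gripper_width: 0.0
grasp_force: 0.0
```

Request:
carry_out:
  slide:
    - [0.012, -0.035, 0]
    - [0.024, -0.07, 0]
    - [0.034, -0.1, 0]
    - [0.039, -0.115, 0]
    - [0.039, -0.115, 0]
  roll: [0, 0, 0, 0, 0]
  claw: [0, 0, 0, 0, 0]

```text
clock: 7.18
position: [511.2, -239.3, 320.2]
ee_rot: [-0.174, 0.985, -0.0, 0.0]
contact_force: [1.1, -0.3, -0.1]
gripper_width: 0.1
grasp_force: 0.0
```

```bash
python3 - <<'E'
from h import *
p=get_image("scene"); print(caps(p)); s=read_state(); print(s["position"],s["contact_force"])
q=get_image("top")
a=cv2.resize(p["img"][200:300,110:230],(400,333)); b=cv2.resize(q["img"][180:280,380:500],(400,333))
cv2.imwrite("pics/n4.png",np.hstack([a,b])[:,:,::-1])
E
```

```text
{'red': (array([506.2,  62.3, 105.5]), array([505.9,  62.3]), array([26., 26.]), 119), 'yellow': (array([ 514.2, -237. ,  116.4]), array([ 513.2, -236.7]), array([26., 26.]), 135), 'blue': (array([566.5, -76.1, 116.7]), array([566.6, -75.9]), array([27., 26.]), 134)}
[ 511.14071924 -238.66879717  320.02810464] [-0.20316268  0.31370514  0.11544832]
```

View pics/n4.png

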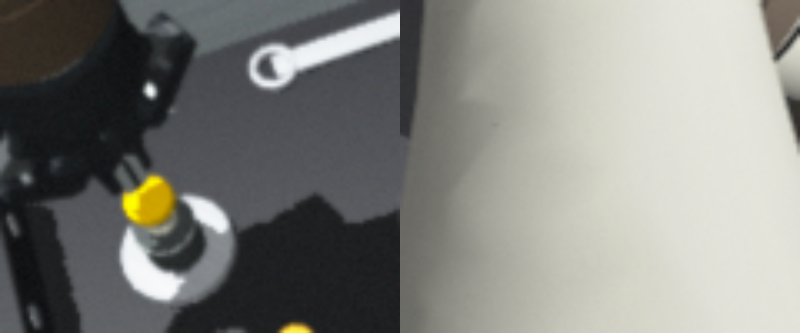

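The left half shows the fingertips at (135,175), just above and behind the yellow cap at (148,200). The end block, 105 mm high, stays below the tips. I descend and press the same way.

Request:
carry_out:
  slide:
    - [0, 0, 0.01]
    - [0, 0, 0.02]
    - [0, 0, 0.025]
    - [0, 0, 0.028]
    - [0, 0, 0.03]
    - [0, 0, 0.0315]
    - [0, 0, 0.033]
    - [0, 0, 0.0345]
  roll: [0, 0, 0, 0, 0, 0, 0, 0]
  claw: [0, 0, 0, 0, 0, 0, 0, 0]

```text
clock: 8.28
position: [511.2, -238.8, 285.4]
ee_rot: [-0.174, 0.985, 0.0, 0.0]
contact_force: [-1.6, 0.8, 2.9]
gripper_width: 0.1
grasp_force: 1.6
```

Request:
carry_out:
  slide:
    - [0, 0, 0.0015]
    - [0, 0, 0.003]
    - [0, 0, 0.0045]
    - [0, 0, 0.006]
    - [0, 0, 0.006]
  roll: [0, 0, 0, 0, 0]
  claw: [0, 0, 0, 0, 0]

```text
clock: 8.9
position: [511.4, -238.9, 278.9]
ee_rot: [-0.174, 0.985, -0.0, 0.0]
contact_force: [-0.5, 0.3, 1.0]
gripper_width: -0.3
grasp_force: 0.2
```

```bash
python3 - <<'E'
from h import *
p=get_image("scene"); print(caps(p)); s=read_state(); print(s["position"],s["contact_force"])
E
```

```text
{'red': (array([506. ,  62.1, 105.4]), array([505.4,  62.4]), array([27., 26.]), 118), 'yellow': (array([ 520.2, -233.6,  105.5]), array([ 518.3, -235.3]), array([17., 24.]), 44), 'blue': (array([566.6, -76.3, 116.8]), array([567.4, -75.9]), array([27., 26.]), 142)}
[ 511.37831267 -238.98005779  278.89010763] [ 0.44663404  0.58740286 -0.6047509 ]
```

Yellow is at 105.5 mm, so about 11 mm in. Next is blue.

Request:
carry_out:
  slide:
    - [0, 0, -0.005]
    - [0, 0, -0.02]
    - [0, 0, -0.035]
    - [-0.015, 0.019, -0.041]
    - [-0.04, 0.05, -0.041]
    - [-0.065, 0.081, -0.041]
    - [-0.09, 0.112, -0.041]
    - [-0.105, 0.131, -0.041]
  roll: [0, 0, 0, 0, 0, 0, 0, 0]
  claw: [0, 0, 0, 0, 0, 0, 0, 0]

```text
clock: 9.95
position: [565.5, -78.1, 321.7]
ee_rot: [-0.175, 0.985, -0.0, 0.001]
contact_force: [1.2, 0.6, 0.2]
gripper_width: 0.0
grasp_force: 0.0
```

Request:
carry_out:
  slide:
    - [-0.0025, 0.0035, 0]
    - [-0.0025, 0.0035, 0]
    - [-0.0025, 0.0035, 0]
  roll: [0, 0, 0]
  claw: [0, 0, 0]

```text
clock: 10.32
position: [565.7, -76.4, 320.5]
ee_rot: [-0.174, 0.985, -0.0, 0.0]
contact_force: [0.4, -0.0, -0.1]
gripper_width: 0.1
grasp_force: 0.0
```

```bash
python3 - <<'E'
from h import *
p=get_image("scene"); print(caps(p)); s=read_state(); print(s["position"],s["contact_force"])
cv2.imwrite("pics/n5.png",cv2.resize(p["img"][200:290,110:290,::-1],(800,400)))
E
```

```text
{'red': (array([506.1,  62.2, 105.4]), array([505.8,  62.9]), array([27., 26.]), 119), 'yellow': (array([ 512.8, -236.6,  104.9]), array([ 512.6, -236.7]), array([26., 27.]), 142), 'blue': (array([568.7, -77. , 116.8]), array([567.1, -75.8]), array([24., 26.]), 109)}
[565.6768041  -76.45598164 320.39926946] [ 0.1523135  -0.54048669 -0.74439342]
```

View pics/n5.png

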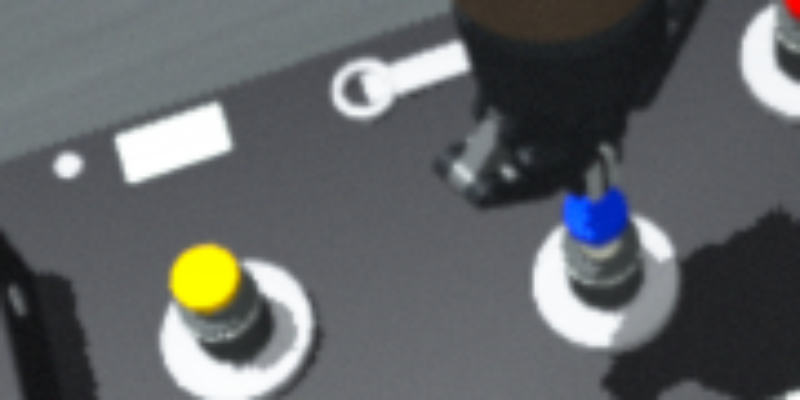

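The yellow cap, at (205,278), sits close to its barrel with no band showing. The fingertips, at (600,180), are above the blue cap at (596,215). Now I press blue.

Request:
carry_out:
  slide:
    - [0, 0, 0.01]
    - [0, 0, 0.02]
    - [0, 0, 0.025]
    - [0, 0, 0.028]
    - [0, 0, 0.03]
    - [0, 0, 0.0315]
    - [0, 0, 0.033]
    - [0, 0, 0.0345]
  roll: [0, 0, 0, 0, 0, 0, 0, 0]
  claw: [0, 0, 0, 0, 0, 0, 0, 0]

```text
clock: 11.38
position: [566.0, -75.6, 286.0]
ee_rot: [-0.175, 0.985, -0.0, 0.0]
contact_force: [-1.3, -0.2, 2.7]
gripper_width: 0.3
grasp_force: 1.6
```

Request:
carry_out:
  slide:
    - [0, 0, 0.0015]
    - [0, 0, 0.003]
    - [0, 0, 0.0045]
    - [0, 0, 0.0065]
    - [0, 0, 0.0065]
  roll: [0, 0, 0, 0, 0]
  claw: [0, 0, 0, 0, 0]

```text
clock: 12.0
position: [566.0, -75.6, 278.8]
ee_rot: [-0.174, 0.985, 0.0, -0.0]
contact_force: [-0.9, 0.1, 1.2]
gripper_width: -0.1
grasp_force: 0.6
```

Request:
carry_out:
  slide:
    - [0, 0, -0.005]
    - [0, 0, -0.02]
    - [0, 0, -0.05]
    - [0, 0, -0.08]
    - [-0.04, -0.05, -0.11]
    - [-0.08, -0.1, -0.12]
    - [-0.11, -0.14, -0.12]
    - [-0.11, -0.14, -0.12]
  roll: [0, 0, 0, 0, 0, 0, 0, 0]
  claw: [0, 0, 0, 0, 0, 0, 0, 0]

```text
clock: 13.0
position: [719.9, -171.5, 396.0]
ee_rot: [-0.173, 0.985, 0.0, -0.001]
contact_force: [-1.1, 0.6, -0.8]
gripper_width: 0.2
grasp_force: 0.0
```

```bash
python3 - <<'E'
from h import *
p=get_image("scene"); print(caps(p)); s=read_state(); print(s["position"],s["contact_force"])
cv2.imwrite("pics/n6.png",cv2.resize(p["img"][150:360,90:370,::-1],(800,600)))
E
```

```text
{'red': None, 'yellow': None, 'blue': None}
[ 718.41333453 -170.40354053  397.11425278] [-1.38930183  0.34680175  0.50495963]
```

View pics/n6.png

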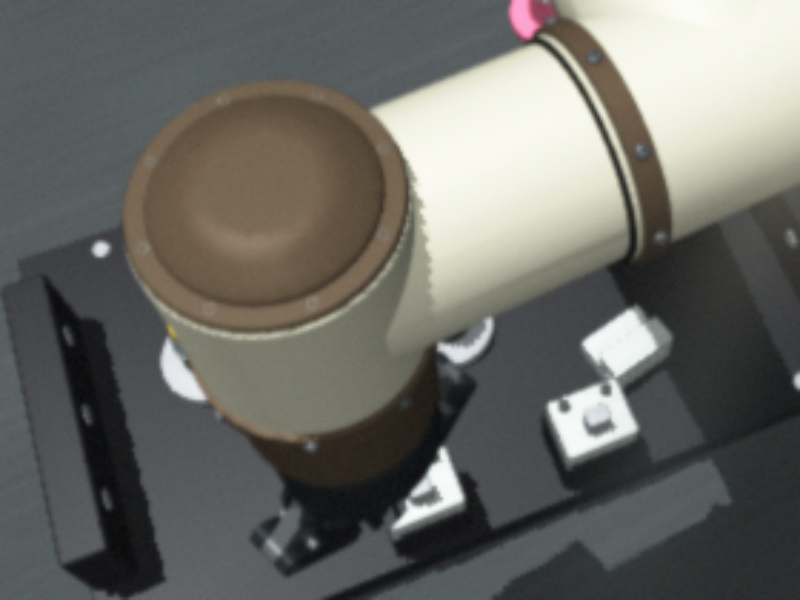

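The arm hides the caps, because I retracted outward. The tips are at 223 mm, clear of everything. I move it back toward the base for the final check.

Request:
carry_out:
  slide:
    - [0.045, 0.005, 0]
    - [0.09, 0.01, 0]
    - [0.135, 0.015, 0]
    - [0.18, 0.02, 0]
    - [0.225, 0.025, 0]
    - [0.27, 0.03, 0]
    - [0.315, 0.035, 0]
    - [0.33, 0.035, 0]
  roll: [0, 0, 0, 0, 0, 0, 0, 0]
  claw: [0, 0, 0, 0, 0, 0, 0, 0]

```text
clock: 14.05
position: [392.0, -249.3, 400.7]
ee_rot: [-0.174, 0.985, -0.0, 0.001]
contact_force: [0.8, -0.3, -0.3]
gripper_width: 0.5
grasp_force: 0.0
```

```bash
python3 - <<'E'
from h import *
p=get_image("scene"); print(caps(p)); s=read_state(); print(s["position"],s["contact_force"])
cv2.imwrite("pics/n7.png",cv2.resize(p["img"][150:360,90:370,::-1],(800,600)))
E
```

```text
{'red': (array([505.7,  62.5, 105.4]), array([505.9,  62.8]), array([26., 27.]), 112), 'yellow': (array([ 513.3, -237. ,  104.9]), array([ 512.9, -236.9]), array([27., 27.]), 143), 'blue': (array([567. , -76.7, 105. ]), array([566.5, -76.3]), array([27., 26.]), 130)}
[ 391.90911454 -249.5784183   400.70775957] [-1.09531604  0.09794072 -1.08860022]
```

View pics/n7.png

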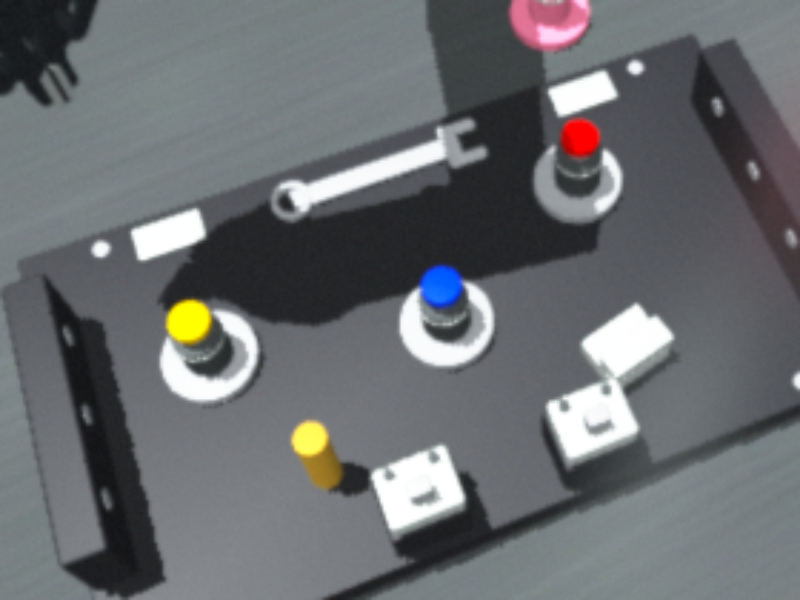

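All three caps are down by 11–12 mm: red at (580,138), yellow at (190,322), blue at (441,286). The stands, dowel, block and wrench look unmoved, and the gripper is clear.

```bash
python3 -c "
from bench import job_done
print(job_done())"
```

```text
the job is handed in; nothing more can be done
None
```

The red, yellow and blue pins were pressed in that order, each about 11–12 mm into its barrel by camera measurement (8 mm needed, stop at 13), with nothing else visibly moved; the job is handed in at about 14 s on the robot's clock.

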